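# Lock the price sign into its counter socket

## Task

Lift the price sign out of its wooden rest, feel its T-foot through the slot in the metal counter socket, press it down gently against the spring, turn it a quarter turn clockwise (seen from above) and let go, so that the spring lifts it home and it stands locked and upright across the slot. Never force it: push and twist lightly, and leave the jar, tin and carton where they are.

Things in the scene. Friction and masses are not known exactly. Their poses are not given: they have to be found in the camera images.
- sign: Price sign, 0.18 kg, 135 mm tall, upright, foot in the rest. Origin: centre of its T-foot's underside; z up, x along the foot bar. Steel foot bar 40 long (x), 12 wide, 12 high: underside rounded (radius 6), top flat. Round shaft 12 diameter, z=12 to 90. Panel above. Front and back alike: a half turn makes no difference.
- sign_panel (a point): Centre of the sign's blank white panel, 110 mm above the sign's origin, same axes. The panel is 76 (x) by 12 thick (y) by 50 high, its top 135 above the sign's origin. Pinch it across its thickness from above.
- rest: Light wooden block 90 (x) x 60 (y) x 30 high fixed on the counter, with an open-topped pocket 43 (x) x 15 (y), floor at 6 height, in which the sign's foot stands, bar along the rest's x. Origin: centre of its underside, z up.
- socket: Square aluminium housing 120 x 120 x 50 mm high, fixed on the counter. Origin: centre of its underside, z up. In its open top, flush at 50 height, lies a steel plate 72 x 72 with a slot in its middle, 44 long (along the socket's x) by 15 wide (y). More than 40 N between sign and socket bends it: a failure. Heights in this list are above the counter.
- socket_mouth (a point): Centre of the housing at the plate's top, 50 height; axes as the socket. The plate is NOT tracked: its slot lies up to 8 mm off this point along the socket's x and, independently, up to 8 mm along its y, parallel to x. Find it by feel or sight. Friction holds the plate: it shifts only if pushed sideways by over about 30 N, and its travel ends 8 mm from centre.
- socket_lock (a point): Housing centre at 33 height, where the foot's underside ends when locked. The plate is 9 thick; a cross notch 16 wide, 4 deep, runs along the socket's y on its underside. The foot turns only while its underside is below 29 height (aim for 25). Stops allow only a clockwise turn seen from above and end it 0 to 6 degrees past a quarter turn. Let go there, the spring lifts it into the notch.
- plunger (a joint): Spring plunger under the slot, travel in m: 0 free (its top at 44 height), grows as the foot presses it down, 0.022 at its hard bottom. It pushes up with about 4 N at 0, 7 N at 0.011 (foot locked, underside at 33 height), 9 N at 0.019 (underside at 25, good for turning). A locked sign is kept upright by it.
- jar: Amber jar with white lid, 68 in diameter, 100 high, origin at centre of underside. Bystander.
- carton: Cardboard carton 70 x 100 x 50 high, origin at centre of underside. Bystander.
- tin: Plain steel tin, 60 in diameter, 70 high, origin at centre of underside. Bystander.
Things that resemble listed ones, but are neither listed nor needed, are in the scene too. What is shaped like the sign but red is not meant. What is meant by the socket is not red, and is the smaller of those in its own colour.

How it is judged:
By the outcome, as a careful person would: the job done as asked, in the order asked, and still so for the second after the job is handed in, with the robot touching nothing.
It also fails if it takes over 69 s, if anything falls off the work surface, if the arm or the gripper's body presses on something with over 40 N, if the wrist force passes 120 N, or if a joint passes its speed limit or range.

## Robot

A 7-joint arm with a two-finger parallel gripper is mounted at the origin on the work surface. World frame = base frame: x ahead of the robot, y to its left, z up, the work surface at z = 0. Lengths are in m, angles in rad, forces in N, time in s.
With the tool pointing down it reaches from about 0.425 to 0.925 m from the base axis. Payload 6.8 kg.
Tool frame: the origin (TCP) lies on the centre line of the jaws, within the pads' length; the fingertips stand 11 mm ahead of it and the grasp point (between the pads) lies 8 mm behind it; z points along the fingers, y is the direction in which the jaws open and shut (so a half turn about z gives the same grasp; the last joint's range is limited). The gripper opens to 85 mm and grips with 20 to 120 N. Pads are 22 mm wide; open, the fingers measure 114 mm over their backs; the gripper's body (76 mm by 85 mm) begins 54 mm behind the grasp point. The pads swing forward as they close: fully open they stand 13 mm farther back than shut.
Start: joints at [1.125, 0.477, 0.022, 1.555, -0.011, 1.109, -0.083], TCP at [0.224, -0.637, 0.242] pointing down, gripper open.
Joint ranges: [-2.96, 2.96], [-0.34, 2.1], [-1.41, 1.46], [0.24, 2.44], [-1.37, 4.51], [0.17, 1.92], [-2.96, 2.96]. Speed limits (rad/s): [2.39, 2.39, 3.14, 3.14, 3.14, 3.14, 3.14].

## Interface

Orientations are given as a rotation vector (axis times angle).
In Python, from bench import r gives the robot as it stands.
- The arm moves only by the tool send_rows, never from a script. Its argument "deltas" is a list of rows, each a list of 7 numbers: the opening, from 0 (shut) to 1 (fully open), then the shift along the tool's x, y, z as a fraction of full scale, then the turn, a rotation vector about the tool's x, y, z as a fraction of full scale. In form: [[hand, x, y, z, ax, ay, az], ...]. A call has 1 to 20 rows; each row is the pose to reach, as a shift and turn from the pose commanded when the call began, along the tool's axes at that moment, turning the shorter way round; what a row does not reach only later rows make up. Full scale, the value 1, is 150 mm for a shift and 180 degrees for a turn. A row lasts 1/12 s, in which the tool goes at most 41.7 mm and 7.16 degrees, less where a joint would pass 70% of its speed; a pose out of reach is approached as far as the arm can. A call with a number of a shift or a turn outside -1 to 1 is refused whole. A call with a gripper value outside its range is refused whole. The fingers move at their own pace and stop on an object; "squeeze" is the grip in N (left out, the last holds). Time passes only in rows, so rows that repeat a pose let the fingers close. It gives the time, the measured TCP pose, the force and the opening at its end, in the units of the state.
- r.get_obs(): the state, without advancing time (a new reading comes with each control period).
- r.grab_frame(name): name is "scene" or "side" or "wrist"; returns a dict with "pixels" (480x640x3 uint8, red, green, blue), "camera_matrix" (3x3 intrinsics, pixels), "rvec" (rotation vector, rad) and "tvec" (3), from world to camera coordinates, as OpenCV has them. Camera axes: x right, y down, z forward; pixel columns grow to the right and rows downward; lengths in m; the calibration is good to about 2 mm. The wrist camera is an equidistant fisheye: a pixel r from the principal point sees the ray r / f radians off the axis. A picture is of the moment at which its call begins. There is no depth.
- r.hand_in(): hands the job in, once; it reports no verdict.
The state is a dict: "clock": time; "joints": joint angles; "qvel": joint speeds; "tau": joint torques, N m; "tcp_pos": TCP position; "orientation": TCP orientation; "contact_force": force on the tool from outside, world axes, zero at the start; "moment": the same for the moment, N m; "grip_width": finger opening in m.
Only numpy, scipy, OpenCV 4.12 (cv2) and the standard library are available. Lean on these libraries where they do the work, as an engineer would, in place of code of your own. Each camera call takes 0.05 s, during which the arm holds its last target. There are 200 camera calls.

## Working session

There is one attempt and no reset: what is moved stays moved. The work goes in short steps, Python scripts to look and compute and a tool call to move; the robot and the scene stay as the last step left them, time stands still between calls to the robot, and variables do not carry over. Pictures are saved under pics/ and viewed, about 8 in all and at most 12, crops included, and the job is handed in when it is done.

Besides the shell and the picture viewer there is one more tool, called as name(argument=value, ...) on one line, values as JSON. send_rows: Moves the arm, as the interface text tells. Shift numbers are shares of 150 mm and turn numbers shares of 180 degrees, none past 1 either way. Its arguments: {"type":"object","properties":{"deltas":{"type":"array","items":{"type":"array","items":{"type":"number"}}},"squeeze":{"type":"number"}},"required":["deltas"]}

```bash
mkdir -p pics; cat > h.py <<'E'
import numpy as np, cv2
from bench import r
from scipy.spatial.transform import Rotation as R
def save(n,f):
    d=r.grab_frame(n); cv2.imwrite(f,d["pixels"][...,::-1]); np.savez(f[:-4]+'.npz',**d); return d
def ray(d,u,v):
    K=d["camera_matrix"];Rm=cv2.Rodrigues(np.array(d["rvec"],float))[0];t=np.array(d["tvec"]).ravel()
    c=-Rm.T@t; return c,Rm.T@np.linalg.inv(K)@np.array([u,v,1.])
def at(d,u,v,z):
    c,q=ray(d,u,v); return c+q*(z-c[2])/q[2]
def px(d,p):
    return cv2.projectPoints(np.array(p,float).reshape(-1,3),np.array(d["rvec"],float),np.array(d["tvec"],float),d["camera_matrix"],None)[0].reshape(-1,2)
E
python3 - <<'E'
from h import *
a=save("scene","pics/s1.png");b=save("side","pics/d1.png")
for d in(a,b): print(ray(d,320,240))
print(r.get_obs())
E
```

```text
(array([ 0.79424181, -0.46501907,  0.97525365]), array([-0.26054974,  0.44869499, -0.85524566]))
(array([ 0.46117574, -0.6493506 ,  0.88854756]), array([ 0.06629239,  0.64492212, -0.76138959]))
{'clock': 0.1, 'joints': array([ 1.12488533,  0.47774892,  0.02235065,  1.55632496, -0.01147276,
        1.10928105, -0.08308151]), 'qvel': array([-0.00013092, -0.00071484,  0.00064081, -0.00141776,  0.00043536,
        0.00013805, -0.00045935]), 'tau': array([ 4.28752508e-03, -5.97756994e+01,  1.61373217e+00, -2.81950450e+01,
        1.28920359e-02,  5.10897866e-03, -5.83513696e-06]), 'tcp_pos': array([ 0.22352588, -0.63638837,  0.24141363]), 'orientation': array([-3.09531717e+00, -5.27915140e-01,  6.57395793e-04]), 'contact_force': array([ 0.87686329,  0.08265011, -0.71206292]), 'moment': array([ 0.06347737, -0.00314499, -0.00895224]), 'grip_width': 0.08531918044202844}
```

View pics/s1.png

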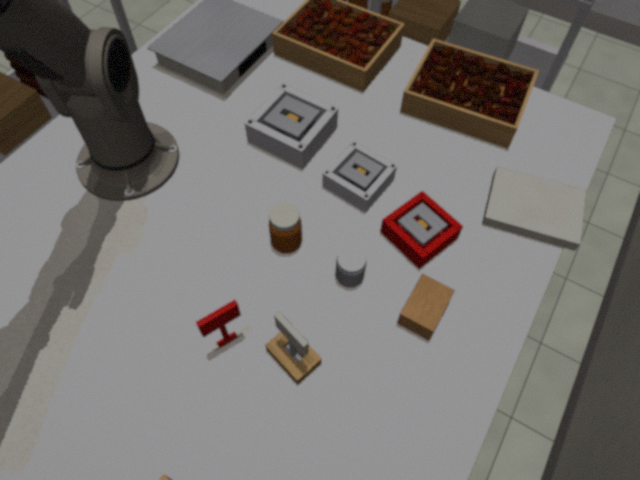

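View pics/d1.png

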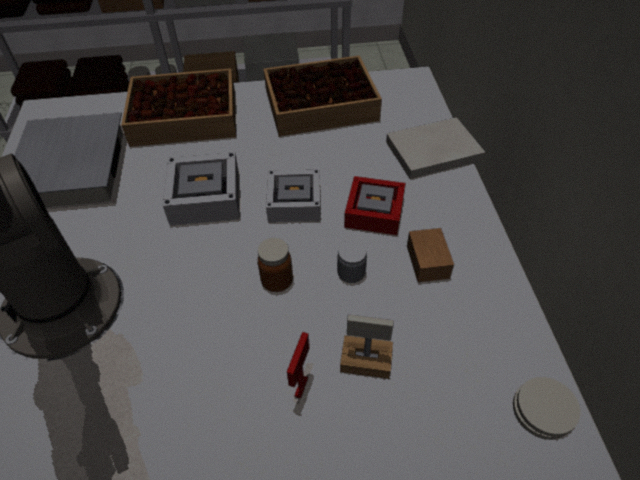

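The scene view shows two signs: a red one at (220,322), which is not meant, and the white one in the rest at (293,345). It shows three sockets: a large grey one at (292,125), a smaller grey one at (360,175) and a red one at (422,228). I choose the white sign and the smaller grey socket. In the side view these are at (368,345) and (294,195). Next is one close crop to check the choice.

```bash
python3 - <<'E'
import cv2,numpy as np
a=cv2.imread('pics/s1.png');b=cv2.imread('pics/d1.png')
def c(i,x,y,w=80,h=60): # 5x
    o=cv2.resize(i[y:y+h,x:x+w],None,fx=5,fy=5,interpolation=cv2.INTER_CUBIC)
    o=np.clip(o*1.4,0,255).astype('uint8')
    for k in range(0,w,10): cv2.putText(o,str(x+k),(k*5,8),0,.3,(0,0,255)); cv2.line(o,(k*5,10),(k*5,14),(0,0,255))
    for k in range(0,h,10): cv2.putText(o,str(y+k),(0,k*5+4),0,.3,(255,0,0))
    return o
m=np.vstack([np.hstack([c(a,255,308,80,75)[:,:],c(a,320,140,80,75)]),np.hstack([c(b,330,310,80,75),c(b,255,160,80,75)])])
m=cv2.resize(m,(800,750));m1=m
cv2.imwrite('pics/c1.png',cv2.resize(m,(640,600)))
E
```

```text
(no output)
```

View pics/c1.png

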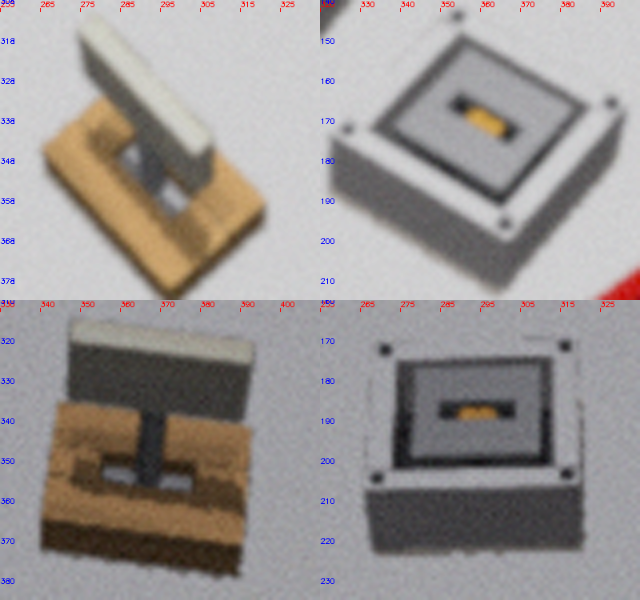

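The crop confirms the choice: a white panel on a dark shaft standing in the wooden rest, and the grey socket with its slot off-centre in the plate, gold plunger below. Panel-top centre is at scene (291,328.5) and side (370,320). Slot centre is at scene (361,169.5) and side (294.4,187.6).

```bash
python3 - <<'E'
from h import *
L=lambda f:dict(np.load(f))
a=L('pics/s1.npz');b=L('pics/d1.npz')
def S(q,o): return [(o[0]+x/4,o[1]+y/4) for x,y in q]
def show(n,d,pts,z):
    P=np.array([at(d,u,v,z)[:2] for u,v in pts]);print(n,P.round(4).tolist(),'c',P.mean(0).round(4));return P
def ang(p,q): return np.degrees(np.arctan2(*(q-p)[::-1])).round(1)
for n,d,o,q in [('sc',a,(320,140),[(457,16),(612,102),(505,222),(347,129)]),('sd',b,(255,160),[(65,49),(245,46),(247,173),(57,177)])]:
    P=show('screws '+n,d,S(q,o),.05); print([ang(P[i],P[(i+1)%4]) for i in range(4)], [np.linalg.norm(P[i]-P[(i+1)%4]).round(4) for i in range(4)])
show('slot sc',a,S([(449,101),(518,133)],(320,140)),.05);show('slot sd',b,S([(120,110),(195,110)],(255,160)),.05)
# panel: top at height .006+.135=.141
P=show('pan sc',a,S([(78,25),(92,12),(213,137),(195,155)],(255,308)),.141);print(ang((P[0]+P[1])/2,(P[2]+P[3])/2),np.linalg.norm((P[0]+P[1])/2-(P[2]+P[3])/2))
P=show('pan sd',b,S([(68,40),(70,20),(253,42),(250,62)],(330,310)),.141);print(ang((P[0]+P[1])/2,(P[2]+P[3])/2),np.linalg.norm((P[0]+P[1])/2-(P[2]+P[3])/2))
P=show('rest sc',a,S([(43,150),(103,95),(265,205),(170,290)],(255,308)),.03)
P=show('rest sd',b,S([(42,222),(58,103),(250,128),(242,245)],(330,310)),.03);print(ang(P[0],P[3]),ang(P[1],P[2]))
show('jar',a,[(285,214)],.1);show('tin',a,[(351,260)],.07)
print(R.from_rotvec(r.get_obs()['orientation']).as_matrix().round(3))
E
```

```text
screws sc [[0.6033, 0.3782], [0.7038, 0.3656], [0.6863, 0.2578], [0.5857, 0.2706]] c [0.6448 0.318 ]
[np.float64(-7.2), np.float64(-99.2), np.float64(172.7), np.float64(80.7)] [np.float64(0.1013), np.float64(0.1093), np.float64(0.1014), np.float64(0.1091)]
screws sd [[0.4464, 0.2831], [0.5511, 0.2709], [0.54, 0.1679], [0.4355, 0.1793]] c [0.4933 0.2253]
[np.float64(-6.7), np.float64(-96.1), np.float64(173.8), np.float64(84.0)] [np.float64(0.1054), np.float64(0.1036), np.float64(0.1052), np.float64(0.1044)]
slot sc [[0.6256, 0.3184], [0.6678, 0.3176]] c [0.6467 0.318 ]
slot sd [[0.4743, 0.2275], [0.5166, 0.2216]] c [0.4955 0.2246]
pan sc [[0.5501, -0.1921], [0.5519, -0.1842], [0.6244, -0.2044], [0.6222, -0.2147]] c [ 0.5872 -0.1989]
-16.5 0.07540315217910999
pan sd [[0.5492, -0.1935], [0.5516, -0.1841], [0.6242, -0.2044], [0.621, -0.2136]] c [ 0.5865 -0.1989]
-15.6 0.0749474416132354
rest sc [[0.5383, -0.2157], [0.5471, -0.179], [0.639, -0.1849], [0.6228, -0.2399]] c [ 0.5868 -0.2049]
rest sd [[0.5364, -0.2172], [0.5525, -0.1587], [0.6374, -0.183], [0.6219, -0.2395]] c [ 0.5871 -0.1996]
-14.6 -16.0
jar [[0.4374, 0.0096]] c [0.4374 0.0096]
tin [[0.5933, 0.0024]] c [0.5933 0.0024]
[[ 0.943  0.331 -0.001]
 [ 0.331 -0.943  0.001]
 [-0.    -0.002 -1.   ]]
```

```bash
python3 - <<'E'
from h import *
L=lambda f:dict(np.load(f))
a=L('pics/s1.npz');b=L('pics/d1.npz')
f=lambda d,q:np.array([at(d,320+(x-320)/4,140+y/4,.05)[:2] for x,y in q])
P=f(a,[(457,16),(612,102),(505,222),(347,129)]);print(P.round(4).tolist(),P.mean(0),[np.degrees(np.arctan2(*(P[(i+1)%4]-P[i])[::-1])).round(1) for i in range(4)],[np.linalg.norm(P[(i+1)%4]-P[i]).round(4) for i in range(4)])
P=f(a,[(449,101),(518,133)]);print(P,P.mean(0))
E
```

```text
[[0.4465, 0.2818], [0.5511, 0.2718], [0.5394, 0.1678], [0.4348, 0.1779]] [0.49296226 0.22480749] [np.float64(-5.5), np.float64(-96.4), np.float64(174.4), np.float64(83.6)] [np.float64(0.105), np.float64(0.1047), np.float64(0.1051), np.float64(0.1045)]
[[0.47315295 0.22475728]
 [0.51669412 0.22491521]] [0.49492354 0.22483624]
```

The earlier mismatch came from my crop offset. Both cameras now agree:
- **Socket:** (0.493, 0.225), yaw about -6°.
- **Slot:** about (0.495, 0.2247).
- **Sign:** (0.587, -0.199), yaw -16°.

I'll grasp with tool-x yaw 164°, which leaves range in the last joint for the turn.

send_rows(deltas=[[0.6,0.3,-0.18,0,0,0,0],[0.6,0.6,-0.36,0,0,0,0],[0.6,0.8,-0.48,0,0,0,0],[0.6,1,-0.6,0,0,0,0],[0.6,1,-0.6,0,0,0,0]])

```text
clock: 0.52
tcp_pos: [0.3418, -0.4953, 0.2419]
orientation: [-3.091, -0.543, -0.005]
contact_force: [0.7, 0.4, 0.2]
grip_width: 0.0512
```

send_rows(deltas=[[0.6,0.3,-0.18,0,0,0,0],[0.6,0.6,-0.36,0,0,0,0],[0.6,0.8,-0.48,0,0,0,0],[0.6,1,-0.6,0,0,0,0],[0.6,1,-0.6,0,0,0,0]])

```text
clock: 0.93
tcp_pos: [0.4526, -0.3601, 0.2422]
orientation: [-3.091, -0.544, -0.005]
contact_force: [1.3, 0.2, -0.5]
grip_width: 0.0514
```

send_rows(deltas=[[0.6,0.3,-0.18,0,0,0,0],[0.6,0.6,-0.36,0,0,0,0],[0.6,0.8,-0.48,0,0,0,0],[0.6,1,-0.6,0,0,0,0],[0.6,1,-0.6,0,0,0,0]])

```text
clock: 1.35
tcp_pos: [0.5634, -0.2247, 0.2422]
orientation: [-3.09, -0.543, -0.005]
contact_force: [-0.1, 1.4, -0.2]
grip_width: 0.0516
```

send_rows(deltas=[[0.6,0.05,-0.03,0,0,0,-0.04],[0.6,0.1,-0.06,0,0,0,-0.08],[0.6,0.15,-0.09,0,0,0,-0.12],[0.6,0.2,-0.12,0,0,0,-0.16],[0.6,0.25,-0.15,0,0,0,-0.2],[0.6,0.25,-0.15,0,0,0,-0.24],[0.6,0.25,-0.15,0,0,0,-0.28],[0.6,0.25,-0.15,0,0,0,-0.32],[0.6,0.25,-0.15,0,0,0,-0.36],[0.6,0.25,-0.15,0,0,0,-0.4],[0.6,0.25,-0.15,0,0,0,-0.44],[0.6,0.25,-0.15,0,0,0,-0.48],[0.6,0.25,-0.15,0,0,0,-0.52],[0.6,0.25,-0.15,0,0,0,-0.56],[0.6,0.25,-0.15,0,0,0,-0.6],[0.6,0.25,-0.15,0,0,0,-0.64],[0.6,0.25,-0.15,0,0,0,-0.68],[0.6,0.25,-0.15,0,0,0,-0.72],[0.6,0.25,-0.15,0,0,0,-0.76],[0.6,0.25,-0.15,0,0,0,-0.8]])

```text
clock: 3.02
tcp_pos: [0.5863, -0.1999, 0.2418]
orientation: [-0.466, -3.106, -0.0]
contact_force: [0.6, 0.7, 0.8]
grip_width: 0.051
```

```bash
cat >> h.py <<'E'
def go(x,y,z,yaw):
    "print shift (shares of 150mm) and turn (shares of 180deg) in tool axes to a tool-down pose"
    o=r.get_obs();M=R.from_rotvec(o['orientation'])
    T=R.from_euler('z',yaw,degrees=True)*R.from_euler('x',180,degrees=True)
    print('t',o['clock'],'pos',o['tcp_pos'].round(4),'F',o['contact_force'].round(1),'M',o['moment'].round(2),'w',round(o['grip_width'],4),'j7',o['joints'][6].round(2))
    print('shift',(M.inv().apply(np.array([x,y,z])-o['tcp_pos'])/.15).round(4),'turn',((M.inv()*T).as_rotvec()/np.pi).round(4))
E
python3 -c "
from h import *
go(.587,-.199,.108,164)
save('wrist','pics/w1.png')"
```

```text
t 3.0167 pos [ 0.5863 -0.1999  0.2418] F [0.6 0.7 0.8] M [-0.03  0.06 -0.02] w 0.051 j7 1.23
shift [-0.0034  0.0073  0.8923] turn [-0.     -0.0003 -0.0059]
```

View pics/w1.png

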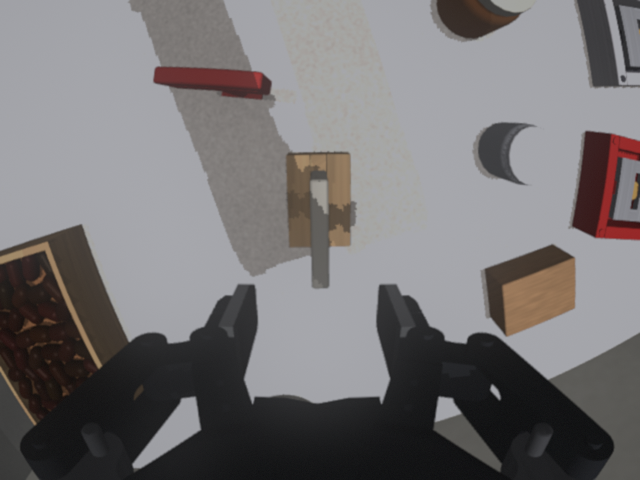

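The wrist view shows the white panel from (317,172) to (320,288), centred between the jaws and aligned with them. The red sign is clear at (215,80). Going down to grasp.

send_rows(deltas=[[0.6,0,0.005,0.2,0,0,-0.006],[0.6,0,0.005,0.4,0,0,-0.006],[0.6,0,0.005,0.6,0,0,-0.006],[0.6,0,0.005,0.75,0,0,-0.006],[0.6,0,0.005,0.85,0,0,-0.006],[0.6,0,0.005,0.89,0,0,-0.006],[0.4,0,0.005,0.89,0,0,-0.006],[0.25,0,0.005,0.89,0,0,-0.006],[0.15,0,0.005,0.89,0,0,-0.006],[0,0,0.005,0.89,0,0,-0.006],[0,0,0.005,0.89,0,0,-0.006],[0,0,0.005,0.89,0,0,-0.006],[0,0,0.005,0.89,0,0,-0.006],[0,0,0.005,0.89,0,0,-0.006]], squeeze=60)

```text
clock: 4.23
tcp_pos: [0.5883, -0.1988, 0.1106]
orientation: [0.446, 3.107, -0.001]
contact_force: [0.1, 0.3, 6.6]
grip_width: 0.0115
```

```bash
python3 -c "
from h import *
go(.587,-.199,.25,164)"
```

```text
t 4.2333 pos [ 0.5883 -0.1988  0.1106] F [0.1 0.3 6.6] M [ 0.05  0.02 -0.04] w 0.0115 j7 1.15
shift [ 0.005  -0.0039 -0.9295] turn [-0.      0.001  -0.0019]
```

send_rows(deltas=[[0,0,0,-0.03,0,0,0],[0,0,0,-0.1,0,0,0],[0,0,0,-0.2,0,0,0],[0,0,0,-0.4,0,0,0],[0,0,0,-0.6,0,0,0],[0,0,0,-0.8,0,0,0],[0,0,0,-0.95,0,0,0],[0,0,0,-1,0,0,0],[0,0,0,-1,0,0,0],[0,0,0,-1,0,0,0]])

```text
clock: 5.07
tcp_pos: [0.5862, -0.1987, 0.258]
orientation: [-0.446, -3.108, 0.0]
contact_force: [-0.2, 0.3, -3.2]
grip_width: 0.0113
```

```bash
python3 -c "
from h import *
go(.495,.2247,.25,173.8)"
```

```text
t 5.0667 pos [ 0.5862 -0.1987  0.258 ] F [-0.2  0.3 -3.2] M [-0.04 -0.02  0.02] w 0.0113 j7 1.25
shift [1.3775 2.5379 0.0538] turn [-0.0001 -0.0004 -0.0563]
```

send_rows(deltas=[[0,0.06,0.1,0,0,0,0],[0,0.14,0.25,0,0,0,0],[0,0.24,0.43,0,0,0,0],[0,0.34,0.62,0,0,0,0],[0,0.41,0.76,0,0,0,0],[0,0.46,0.85,0,0,0,0]])

```text
clock: 5.57
tcp_pos: [0.5544, -0.0529, 0.2569]
orientation: [-0.439, -3.107, -0.002]
contact_force: [0.5, 0.2, -2.2]
grip_width: 0.0114
```

send_rows(deltas=[[0,0.08,0.15,0,0,0,0],[0,0.17,0.31,0,0,0,0],[0,0.26,0.48,0,0,0,0],[0,0.35,0.65,0,0,0,0],[0,0.41,0.76,0,0,0,0],[0,0.46,0.85,0,0,0,0]])

```text
clock: 6.07
tcp_pos: [0.5239, 0.0873, 0.2569]
orientation: [-0.441, -3.107, 0.001]
contact_force: [-1.0, 0.0, -2.2]
grip_width: 0.0112
```

send_rows(deltas=[[0,0.08,0.15,0,0,0,-0.01],[0,0.17,0.31,0,0,0,-0.02],[0,0.26,0.48,0,0,0,-0.03],[0,0.35,0.65,0,0,0,-0.04],[0,0.41,0.76,0,0,0,-0.05],[0,0.46,0.84,0,0,0,-0.056],[0,0.46,0.84,0,0,0,-0.056],[0,0.46,0.84,0,0,0,-0.056]])

```text
clock: 6.73
tcp_pos: [0.4946, 0.225, 0.2576]
orientation: [-0.17, -3.135, 0.002]
contact_force: [0.8, -1.2, -1.9]
grip_width: 0.011
```

```bash
python3 - <<'E'
from h import *
go(.495,.2247,.175,173.8)
a=save('scene','pics/s2.png');b=save('side','pics/d2.png');w=save('wrist','pics/w2.png')
def c(d,p,w=100,h=75):
    u,v=px(d,p)[0];x=int(u)-w//2;y=int(v)-h//2;x=max(0,min(x,640-w));y=max(0,min(y,480-h));print(x,y)
    return np.clip(cv2.resize(d['pixels'][y:y+h,x:x+w,::-1],None,fx=4,fy=4,interpolation=cv2.INTER_CUBIC)*1.4,0,255).astype('uint8')
p=(.495,.225,.1)
wi=cv2.resize(w['pixels'][...,::-1],(400,300))
cv2.imwrite('pics/c2.png',np.vstack([np.hstack([c(a,p),c(b,p)]),np.hstack([wi,np.zeros_like(wi)])]))
E
```

```text
t 6.7333 pos [0.4946 0.225  0.2576] F [ 0.8 -1.2 -1.9] M [-0.05 -0.03 -0.03] w 0.011 j7 0.63
shift [-0.0042 -0.0011  0.5508] turn [-0.0004 -0.0006  0.    ]
312 117
242 133
```

View pics/c2.png

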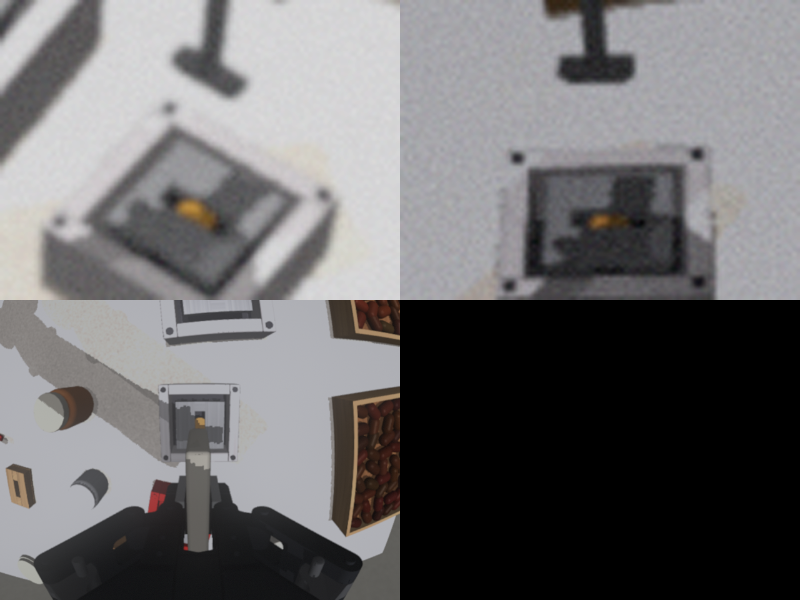

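The sign hangs upright above the socket, its bar along the slot: foot at crop (596,70) in the side view, slot at (605,218). I'll lower it to about 10 mm above the plate and compare foot and slot directly.

send_rows(deltas=[[0,0,0,0.1,0,0,0],[0,0,0,0.25,0,0,0],[0,0,0,0.4,0,0,0],[0,0,0,0.52,0,0,0],[0,0,0,0.58,0,0,0],[0,0,0,0.6,0,0,0],[0,0,0,0.6,0,0,0],[0,0,0,0.6,0,0,0]])

```text
clock: 7.55
tcp_pos: [0.4961, 0.2253, 0.1697]
orientation: [0.172, 3.136, 0.001]
contact_force: [-0.6, 1.4, -2.1]
grip_width: 0.0113
```

```bash
python3 - <<'E'
from h import *
go(.495,.2247,.155,173.8)
a=save('scene','pics/s3.png');b=save('side','pics/d3.png')
o=r.get_obs();t=o['tcp_pos'];M=R.from_rotvec(o['orientation']).as_matrix()
ax=M[:,0];ay=M[:,1];ft=t-np.array([0,0,.1046])
out=[]
for d in(a,b):
    u,v=px(d,ft)[0];x=int(u)-25;y=int(v)-35
    im=cv2.resize(d['pixels'][y:y+60,x:x+50,::-1],None,fx=8,fy=8,interpolation=cv2.INTER_CUBIC)
    im=np.clip(im*1.4,0,255).astype('uint8'); out.append(im);print(x,y)
    for s in(-.02,.02):
        print('bar end',[((px(d,ft+ax*s+ay*q+np.array([0,0,h]))[0]-(x,y))*8).round(0).tolist() for q,h in((-.006,.012),(.006,.012),(0,0))])
    # expected slot centered at (.495,.2247) at z .05
    c=np.array([.495,.2247,.05]);print('slot',[((px(d,c+ax*s+ay*q)[0]-(x,y))*8).round(0).tolist() for s,q in((-.022,-.0075),(-.022,.0075),(.022,.0075),(.022,-.0075))])
cv2.imwrite('pics/c3.png',np.hstack(out))
E
```

```text
t 7.55 pos [0.4961 0.2253 0.1697] F [-0.6  1.4 -2.1] M [0.08 0.02 0.04] w 0.0113 j7 0.54
shift [ 0.0071 -0.0048  0.0979] turn [ 0.0002  0.0004 -0.0005]
337 129
bar end [[252.0, 307.0], [277.0, 280.0], [260.0, 322.0]]
bar end [[131.0, 237.0], [156.0, 210.0], [141.0, 252.0]]
slot [[241.0, 378.0], [271.0, 344.0], [142.0, 268.0], [110.0, 301.0]]
269 147
bar end [[271.0, 264.0], [272.0, 234.0], [273.0, 280.0]]
bar end [[128.0, 267.0], [129.0, 237.0], [131.0, 283.0]]
slot [[278.0, 341.0], [279.0, 304.0], [125.0, 307.0], [123.0, 344.0]]
```

View pics/c3.png

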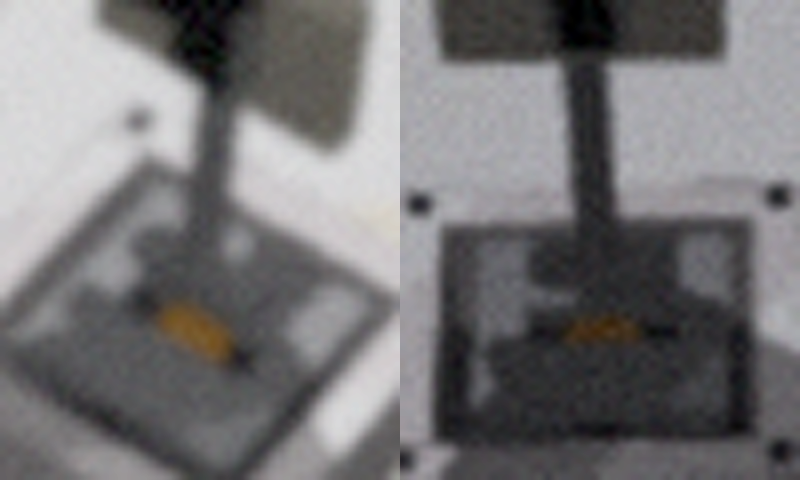

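```bash
python3 - <<'E'
from h import *
L=lambda f:dict(np.load(f))
# frame 2: foot ends predicted, in c2 crop coordinates
ax=np.array([-.994,.108,0]);ay=np.array([.108,.994,0]);ft=np.array([.4946,.225,.153])
for n,o,ox in(('s2',(312,117),0),('d2',(242,133),400)):
    d=L(f'pics/{n}.npz')
    print(n,[((px(d,ft+ax*s+ay*q+[0,0,h])[0]-o)*4+(ox,0)).round(0).tolist() for s in(-.02,.02) for q,h in((-.006,.012),(.006,.012),(-.006,.006),(0,0))],'shaft40',((px(d,ft+[0,0,.03])[0]-o)*4+(ox,0)).round())
out=[]
t=r.get_obs()['tcp_pos']
for n,o in(('s3',(337,129)),('d3',(269,147))):
    d=L(f'pics/{n}.npz');x,y=o;x+=5;y+=20
    im=cv2.GaussianBlur(d['pixels'][y:y+38,x:x+40,::-1],(0,0),.6)
    im=cv2.resize(im,None,fx=10,fy=10,interpolation=cv2.INTER_CUBIC).astype(float)/130
    out.append((np.clip(im,0,1)**.6*255).astype('uint8'))
    print(n,'shaft',[((px(d,t-[0,0,.1046-h])[0]-o)*8).round().tolist() for h in(.015,.03,.05,.08)])
cv2.imwrite('pics/c4.png',np.hstack(out))
E
```

```text
s2 [[238.0, 91.0], [251.0, 77.0], [236.0, 99.0], [242.0, 100.0], [173.0, 55.0], [186.0, 41.0], [172.0, 63.0], [178.0, 64.0]] shaft40 [215.  41.]
d2 [[634.0, 66.0], [634.0, 52.0], [634.0, 75.0], [635.0, 77.0], [558.0, 68.0], [559.0, 53.0], [559.0, 77.0], [560.0, 78.0]] shaft40 [594.  33.]
s3 shaft [[204.0, 251.0], [209.0, 215.0], [215.0, 166.0], [224.0, 89.0]]
d3 shaft [[199.0, 243.0], [196.0, 202.0], [192.0, 148.0], [186.0, 63.0]]
```

View pics/c4.png

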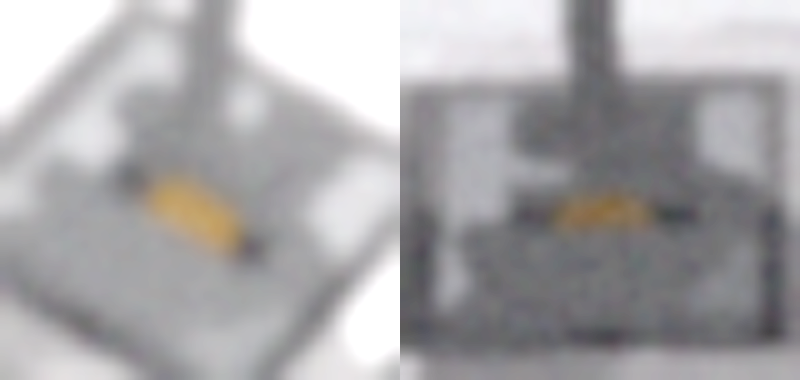

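The foot is where the pose predicts it: side crop 558–634 wide, as projected. The slot is at about (0.4955, 0.2248), within a millimetre of the foot. I'll lower gently and feel.

send_rows(deltas=[[0,0.003,-0.004,0.03,0,0,0],[0,0.003,-0.004,0.06,0,0,0],[0,0.003,-0.004,0.08,0,0,0],[0,0.003,-0.004,0.1,0,0,0],[0,0.003,-0.004,0.11,0,0,0],[0,0.003,-0.004,0.12,0,0,0],[0,0.003,-0.004,0.13,0,0,0],[0,0.003,-0.004,0.13,0,0,0],[0,0.003,-0.004,0.13,0,0,0]])

```text
clock: 8.4
tcp_pos: [0.4949, 0.2247, 0.1493]
orientation: [-0.171, -3.137, -0.0]
contact_force: [-0.3, -0.5, -2.4]
grip_width: 0.0115
```

```bash
python3 -c "
from h import *
go(.4955,.2248,.1486,173.8)"
```

```text
t 8.4 pos [0.4949 0.2247 0.1493] F [-0.3 -0.5 -2.4] M [-0.05  0.01 -0.01] w 0.0115 j7 0.52
shift [-0.0039  0.001   0.0046] turn [ 0.     -0.     -0.0002]
```

send_rows(deltas=[[0,0,0,0.01,0,0,0],[0,0,0,0.02,0,0,0],[0,0,0,0.03,0,0,0],[0,0,0,0.04,0,0,0],[0,0,0,0.05,0,0,0],[0,0,0,0.05,0,0,0],[0,0,0,0.05,0,0,0]])

```text
clock: 8.98
tcp_pos: [0.4951, 0.2248, 0.142]
orientation: [0.171, 3.136, 0.0]
contact_force: [-0.6, -0.4, 3.1]
grip_width: 0.0112
```

```bash
python3 -c "
from h import *
go(.4955,.2248,.1296,173.8)"
```

```text
t 8.9833 pos [0.4951 0.2248 0.142 ] F [-0.6 -0.4  3.1] M [-0.04  0.05  0.02] w 0.0112 j7 0.51
shift [-0.0024 -0.      0.0825] turn [ 0.0001  0.0001 -0.0003]
```

The foot is through the slot, with spring force only and no side load. Pressing down to about 25 mm.

send_rows(deltas=[[0,0,0,0.015,0,0,0],[0,0,0,0.03,0,0,0],[0,0,0,0.045,0,0,0],[0,0,0,0.06,0,0,0],[0,0,0,0.075,0,0,0],[0,0,0,0.085,0,0,0],[0,0,0,0.09,0,0,0],[0,0,0,0.09,0,0,0],[0,0,0,0.09,0,0,0]])

```text
clock: 9.73
tcp_pos: [0.4952, 0.2249, 0.1286]
orientation: [0.171, 3.136, 0.0]
contact_force: [-0.9, -0.5, 7.0]
grip_width: 0.0113
```

```bash
python3 -c "
from h import *
go(.4955,.2248,.1296,173.8)"
```

```text
t 9.7333 pos [0.4952 0.2249 0.1286] F [-0.9 -0.5  7. ] M [-0.17  0.17  0.02] w 0.0113 j7 0.5
shift [-0.002  -0.0006 -0.0069] turn [ 0.0001  0.0002 -0.0002]
```

send_rows(deltas=[[0,0,0,0,0,0,0.02],[0,0,0,0,0,0,0.04],[0,0,0,0,0,0,0.06],[0,0,0,0,0,0,0.08],[0,0,0,0,0,0,0.1],[0,0,0,0,0,0,0.1],[0,0,0,0,0,0,0.1]])

```text
clock: 10.32
tcp_pos: [0.4953, 0.2249, 0.1287]
orientation: [0.66, 3.07, 0.0]
contact_force: [-1.9, -0.7, 7.6]
grip_width: 0.0114
```

```bash
python3 -c "
from h import *
go(.4952,.2249,.1296,83.8)"
```

```text
t 10.3167 pos [0.4953 0.2249 0.1287] F [-1.9 -0.7  7.6] M [-0.17  0.16 -0.04] w 0.0114 j7 0.22
shift [ 0.0003 -0.0002 -0.0061] turn [3.000e-04 1.000e-04 3.997e-01]
```

Turns freely (moment about z only 0.04 N m). Continuing.

send_rows(deltas=[[0,0,0,0,0,0,0.02],[0,0,0,0,0,0,0.04],[0,0,0,0,0,0,0.06],[0,0,0,0,0,0,0.08],[0,0,0,0,0,0,0.1],[0,0,0,0,0,0,0.12],[0,0,0,0,0,0,0.14],[0,0,0,0,0,0,0.16],[0,0,0,0,0,0,0.18],[0,0,0,0,0,0,0.2],[0,0,0,0,0,0,0.22],[0,0,0,0,0,0,0.24],[0,0,0,0,0,0,0.26],[0,0,0,0,0,0,0.28],[0,0,0,0,0,0,0.3],[0,0,0,0,0,0,0.32],[0,0,0,0,0,0,0.34],[0,0,0,0,0,0,0.36],[0,0,0,0,0,0,0.36],[0,0,0,0,0,0,0.36]])

```text
clock: 11.98
tcp_pos: [0.4953, 0.2249, 0.1287]
orientation: [2.203, 2.239, 0.001]
contact_force: [-0.1, -0.3, 6.8]
grip_width: 0.0117
```

```bash
python3 -c "
from h import *
go(.4952,.2249,.1296,83.8)"
```

```text
t 11.9833 pos [0.4953 0.2249 0.1287] F [-0.1 -0.3  6.8] M [-0.17  0.22  0.02] w 0.0117 j7 -0.77
shift [ 0.     -0.0005 -0.0061] turn [ 0.0003 -0.0001  0.0397]
```

send_rows(deltas=[[0,0,0,0,0,0,0.01],[0,0,0,0,0,0,0.02],[0,0,0,0,0,0,0.03],[0,0,0,0,0,0,0.04],[0,0,0,0,0,0,0.048],[0,0,0,0,0,0,0.048]])

```text
clock: 12.48
tcp_pos: [0.4948, 0.2251, 0.1286]
orientation: [2.366, 2.067, 0.001]
contact_force: [-1.0, -1.3, 8.0]
grip_width: 0.0113
```

```bash
python3 -c "
from h import *
go(.4952,.2249,.1296,83.8)"
```

```text
t 12.4833 pos [0.4948 0.2251 0.1286] F [-1.  -1.3  8. ] M [-0.03  0.51  0.13] w 0.0113 j7 -0.9
shift [-0.0011  0.0028 -0.0066] turn [ 0.0001 -0.0001 -0.0085]
```

send_rows(deltas=[[0,0,0,0,0,0,0.005],[0,0,0,0,0,0,0.01],[0,0,0,0,0,0,0.01]])

```text
clock: 12.73
tcp_pos: [0.4945, 0.2254, 0.1286]
orientation: [-2.397, -2.03, -0.0]
contact_force: [-1.7, -0.2, 9.7]
grip_width: 0.0115
```

```bash
python3 -c "
from h import *
go(.4952,.2249,.1296,83.8)"
```

```text
t 12.7333 pos [0.4945 0.2254 0.1286] F [-1.7 -0.2  9.7] M [0.07 0.74 0.18] w 0.0115 j7 -0.93
shift [-0.0025  0.0054 -0.0066] turn [-0.0001 -0.0001 -0.0182]
```

Stop felt at about 93° (moment rising to 0.18 N m). I'll ease back slightly and let the foot rise to the notch mouth before releasing.

send_rows(deltas=[[0,0,0,0,0,0,-0.005],[0,0,0,0,0,0,-0.008],[0,0,0,-0.01,0,0,-0.008],[0,0,0,-0.02,0,0,-0.008],[0,0,0,-0.03,0,0,-0.008],[0,0,0,-0.04,0,0,-0.008],[0,0,0,-0.045,0,0,-0.008],[0,0,0,-0.045,0,0,-0.008]])

```text
clock: 13.4
tcp_pos: [0.4946, 0.2252, 0.1352]
orientation: [-2.371, -2.06, -0.0]
contact_force: [-2.5, 0.9, 5.8]
grip_width: 0.0114
```

```bash
python3 -c "
from h import *
go(.4952,.2249,.1376,83.8)"
```

```text
t 13.4 pos [0.4946 0.2252 0.1352] F [-2.5  0.9  5.8] M [ 0.2   0.43 -0.04] w 0.0114 j7 -0.9
shift [-0.0013  0.0044 -0.016 ] turn [-0.0001 -0.0001 -0.0102]
```

The spring force matches an underside of about 31 mm, so the foot is in the notch. Letting go.

send_rows(deltas=[[0.16,0,0,0,0,0,0],[0.2,0,0,0,0,0,0],[0.25,0,0,0,0,0,0],[0.3,0,0,0,0,0,0],[0.4,0,0,0,0,0,0],[0.5,0,0,0,0,0,0],[0.5,0,0,0,0,0,0],[0.5,0,0,0,0,0,0]])

```text
clock: 14.07
tcp_pos: [0.4949, 0.2247, 0.135]
orientation: [2.372, 2.06, 0.0]
contact_force: [0.7, -1.0, 0.9]
grip_width: 0.0429
```

send_rows(deltas=[[0.5,0,0,-0.05,0,0,0],[0.5,0,0,-0.15,0,0,0],[0.5,0,0,-0.3,0,0,0],[0.5,0,0,-0.5,0,0,0],[0.5,0,0,-0.7,0,0,0],[0.5,0,0,-0.9,0,0,0],[0.5,0,0,-1,0,0,0],[0.5,0,0,-1,0,0,0]])

```text
clock: 14.73
tcp_pos: [0.4966, 0.226, 0.2899]
orientation: [2.37, 2.059, 0.012]
contact_force: [0.5, 0.8, -0.4]
grip_width: 0.0428
```

```bash
python3 - <<'E'
from h import *
go(.4952,.2249,.1376,83.8)
a=save('scene','pics/s5.png');b=save('side','pics/d5.png');w=save('wrist','pics/w5.png')
out=[]
c=np.array([.4952,.2249,.033]);yaw=np.radians(-99);u1=np.array([np.cos(yaw),np.sin(yaw),0]);n=np.array([-u1[1],u1[0],0])
for d in(a,b):
    u,v=px(d,c+[0,0,.06])[0];x=int(u)-50;y=int(v)-40
    im=np.clip(cv2.resize(d['pixels'][y:y+75,x:x+100,::-1],None,fx=4,fy=4,interpolation=cv2.INTER_CUBIC)*1.4,0,255).astype('uint8');out.append(im)
    print([((px(d,c+[0,0,.135]+u1*s+n*q)[0]-(x,y))*4).round().tolist() for s,q in((-.038,-.006),(-.038,.006),(.038,.006),(.038,-.006))])
wi=cv2.resize(w['pixels'][...,::-1],(400,300))
cv2.imwrite('pics/c5.png',np.vstack([np.hstack(out),np.hstack([wi,cv2.resize(a['pixels'][...,::-1],(400,300))])]))
E
```

```text
t 14.7333 pos [0.4966 0.226  0.2899] F [ 0.5  0.8 -0.4] M [-0.   -0.09  0.07] w 0.0428 j7 -0.8
shift [-0.0131 -0.0149  1.0153] turn [ 0.0021 -0.0013 -0.0102]
[[249.0, 19.0], [267.0, 30.0], [176.0, 116.0], [158.0, 104.0]]
[[187.0, 9.0], [209.0, 10.0], [199.0, 103.0], [176.0, 103.0]]
```

View pics/c5.png

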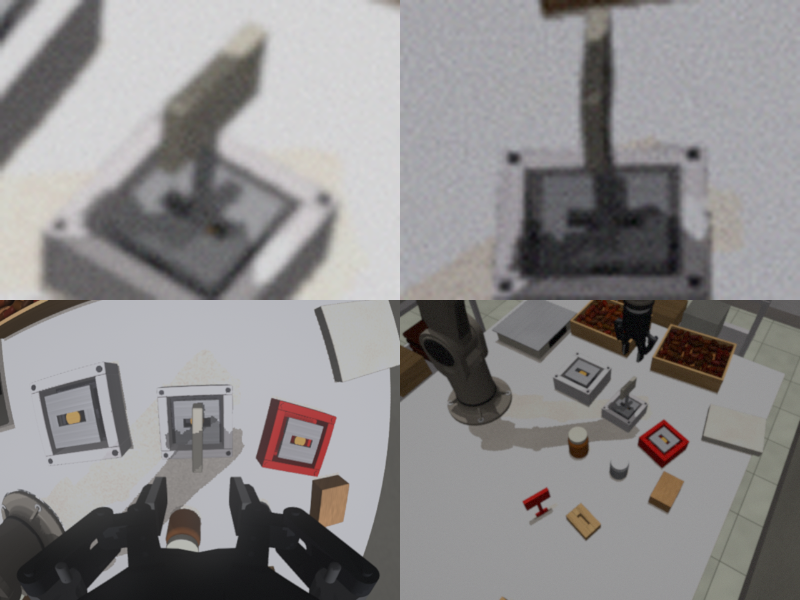

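The final view shows the sign upright across the slot. The panel top's far end is at side-crop x 584–611 and I predicted 587–609 for a locked foot at 33 mm; scene agrees. Jar, tin and carton are where they were, and the gripper is clear.

```bash
python3 -c "
from bench import r
print(r.hand_in())"
```

```text
the job is handed in; nothing more can be done
None
```

The sign is standing locked and upright across the slot of the small grey socket, and the job is handed in at about 15 s of the 69 s allowed. There was no verdict at hand-in.

- **What I did:** I lifted the white sign from the rest and lowered its foot through the slot without any side contact. I pressed it to about 25 mm height and turned it clockwise until I felt the stop at about 93°. I then eased back about 1.5° and let it rise to about 31 mm in the notch before opening the gripper and backing away upward.
- **Forces:** In the readings I took, the wrist force was at most about 10 N. The twist was at most about 0.2 N m.
- **Last checks:** The panel top in the scene and side views matches a sign locked at 33 mm and upright, and the gripper read no contact force. The jar, tin and carton looked undisturbed.
- **What disagreed:** The two cameras differed by about 1 mm on where the slot was. An early mismatch between the views was my own crop offset, which I corrected before moving.
- **Not checked:** The exact final yaw and plunger travel were only inferred from the pictures and forces, not measured.

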